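Cock the desoldering pump in its stand and hold it ready over the board

ROBOT

A 7-joint arm with a two-finger parallel gripper is mounted at the origin on a cart in front of the work surface, level with it; the furniture and walls round the work are solid. World frame = base frame: x ahead of the robot, y to its left, z up, the work surface at z = 0. Lengths are in m, angles in rad, forces in N, time in s.
With the tool pointing down it reaches from about 0.425 to 0.925 m from the base axis. Payload 6.8 kg.
Tool frame: the origin (TCP) lies on the centre line of the jaws, within the pads' length; the fingertips stand 25 mm ahead of it and the grasp point (between the pads) lies 6 mm ahead of it; z points along the fingers, y is the line along which they close (so a half turn about z gives the same grasp; the last joint's range is limited). The gripper opens to 85 mm and grips with 20 to 120 N. Pads are 22 mm wide; open, the fingers measure 114 mm over their backs; the gripper's body (76 mm by 85 mm) begins 54 mm behind the grasp point. The pads swing forward as they close: fully open they stand 13 mm farther back than shut.
Start: joints at [-1.406, 0.477, 0.022, 1.555, -0.011, 1.109, -0.083], TCP at [0.182, 0.65, 0.256] pointing down, gripper open.
Joint ranges: [-2.96, 2.96], [-0.34, 2.1], [-1.41, 1.46], [0.24, 2.44], [-1.37, 4.51], [0.17, 1.92], [-2.96, 2.96]. Speed limits (rad/s): [2.39, 2.39, 3.14, 3.14, 3.14, 3.14, 3.14].

INTERFACE

Orientations are given as a rotation vector (axis times angle).
In Python, from bench import telemetry, grab_frame, job gives the robot as it stands.
- The arm moves only by the tool apply_moves, never from a script. Its argument "rows" is a list of rows, each a list of 2 entries, a list of its own where there are three numbers: the shift along the tool's x, y, z each as a share of 250 mm, from -1 to 1, then the turn, a rotation vector about the tool's x, y, z each as a share of pi rad, from -1 to 1. A call has 1 to 10 rows; each row is the pose to reach, as a shift and turn from the pose commanded when the call began, along the tool's axes at that moment, turning the shorter way round; what a row does not reach only later rows make up. A row lasts 1/8 s, in which the tool goes at most 62.5 mm and 10.7 degrees, less where a joint would pass 70% of its speed; a pose out of reach is approached as far as the arm can. A call with a number of a shift or a turn outside -1 to 1 is refused whole. A call with a gripper value outside its range is refused whole. "jaw" is the gripper's target within -1 to 1 (fully open at 1, half-way at 0, shut at -1), set as the call begins (left out, the last holds). The fingers move at their own pace and stop on an object; "newtons" is the grip in N (left out, the last holds). Time passes only in rows, so rows that repeat a pose let the fingers close. It gives the time, the measured TCP pose, the force, the opening and the grip force at its end, in the units of the state.
- telemetry.get_obs(): the state, without advancing time (a new reading comes with each control period).
- grab_frame(name): name is "scene" or "top"; returns a dict with "frame" (400x640x3 uint8, red, green, blue), "vertical_fov" (degrees; the focal length in pixels is half the picture's height over the tangent of half this angle, whatever the lens; pixels are square), "cx", "cy" (the principal point, pixels), "origin" and "attitude" of the camera in the world. Camera axes: x right, y up, looking along -z (the intrinsics and any distortion apply to the point x, -y, -z); pixel columns grow to the right and rows downward; lengths in m; the calibration is good to about 2 mm. A picture is of the moment at which its call begins. There is no depth.
- job.hand_in(): hands the job in; it is judged then, once.
The state is a dict: "clock": time; "joints": joint angles; "qvel": joint speeds; "tau": joint torques, N m; "tcp_pos": TCP position; "orientation": TCP orientation; "contact_force": force on the tool from outside, world axes, zero at the start; "moment": the same for the moment, N m; "grip_width": finger opening in m; "gripper_force": force on a finger pad.
Only numpy, scipy, OpenCV 4.12 (cv2) and the standard library are available. Lean on these libraries where they do the work, as an engineer would, in place of code of your own. Each camera call takes 0.05 s, during which the arm holds its last target. There are 200 camera calls.

TASK

Get the desoldering pump ready for the next joint: while it stands in its stand, press its plunger head all the way down until it latches, then take hold of the pump, without squeezing the release button on its side (that would fire it), and lift it up out of the stand. Carry it upright to the single circuit board that lies apart from the other two and finish while holding it there, nozzle down, upright and still, the nozzle about 5 cm above the middle of the board and the plunger still latched; leave everything else on the bench where it is.

Things in the scene. Friction and masses are not known exactly. Their poses are not given: they have to be found in the camera images.
- desolder_pump: desoldering pump standing nozzle down: round aluminium barrel with black ends, 26 mm across, about 0.12 kg. Origin at the nozzle's tip, 12 mm above the bench in the stand; z up the barrel. White nozzle from 0 to 28 mm, barrel 33 to 128 mm, clear above the stand from 67 mm up; plunger above. Its -x side carries the release button. Grip it across y, about 100 mm above the origin
- nozzle_tip (a point): tip of the pump's nozzle (the pump's origin)
- plunger (a joint): stroke of the plunger, m: 0 up, 0.026 at its stop. Its spring resists with 1.5 N at first, rising to about 7 N; at 0.0245 the catch snaps over it and, let go, it stays down at about 0.0243. Pressed less far it springs back up
- plunger_top (a point): middle of the top of the plunger's round black head (20 mm across, 8 mm thick), on the barrel's axis; 166.5 mm above the pump's origin when up (178.5 mm above the bench in the stand), 140.5 mm at the stop (152.5 mm above the bench), about 142 mm when latched
- release_button (a joint): travel of the release button, m: 0 out, 0.004 fully in. Pushed in 2 to 3 mm (some 4 N) it frees the latched plunger, which shoots up. It moves in and clicks back out by itself while the plunger is being pressed
- button_face (a point): middle of the outer face of the black release button (9 mm wide, 13 mm tall) that stands 5 mm proud of the barrel on the pump's -x side, 110 mm above the pump's origin
- pump_stand: grey sheet-metal stand, fixed: foot 96x84x11 mm (x -36 to +60, y -42 to +42 mm), an upright plate on its +x side (far face at x = +34 mm), two level shelves 62x50 mm (tops 40 and 79 mm above the bench) with round holes, 17 mm below and 29 mm above, in which the pump stands on its shoulder. Origin on the holes' axis at bench height, z up
- rework_board: the loose circuit board that lies apart from the pair of boards at the right, solder side up on its heat sinks: 160 mm (x) by 85 mm (y), its face 25 mm above the bench (leads up to 31 mm), a short cable and plug off one corner. Origin on the bench, not under the board's middle; z up
- board_middle (a point): middle of the upper face of that circuit board, 25 mm above the bench
- solder_spool: reel of solder wire, 62 mm across and 48 mm tall, a bystander; origin on the bench under it
- tweezers: steel tweezers 120 mm long lying on the bench, a bystander; origin on the bench under them
- flux_bottle: small dispensing bottle with a pointed cap, 45 mm across and 126 mm tall, a bystander; origin on the bench under it
- spare_cap: capacitor 22 mm across and 52 mm long lying on the bench, a bystander; origin on the bench under it
Mind the look-alikes: they are no part of the job. Several things have the shape of the desolder_pump; the one meant has the colours described above.

How it is judged:
By the outcome, as a careful person would: the job done as asked, in the order asked, and still so for the second after the job is handed in, while the arm keeps its last pose, push and grip.
It also fails if it takes over 51 s, if anything falls off the work surface, if the arm or the gripper's body presses on something with over 40 N, if the wrist force passes 120 N, or if a joint passes its speed limit or range.

## Working session

There is one attempt and no reset: what is moved stays moved. The work goes in short steps, Python scripts to look and compute and a tool call to move; the robot and the scene stay as the last step left them, time stands still between calls to the robot, and variables do not carry over. Pictures are saved under pics/ and viewed, at most 10 in all, crops included, and the job is handed in when it is done.

Besides the shell and the picture viewer there is one more tool, called after "Request:" as name(argument=value, ...) on one line, values as JSON. apply_moves: Moves the arm, as the interface text tells. Its arguments: {"type":"object","properties":{"rows":{"type":"array"},"jaw":{"type":"number"},"newtons":{"type":"number"}},"required":["rows"]}

```bash
mkdir -p pics; ls; python3 - <<'E'
from bench import telemetry, grab_frame
import cv2,pickle
d={}
for n in("scene","top"):
    f=grab_frame(n); d[n]=f
    cv2.imwrite(f"pics/{n}0.png",f["frame"][:,:,::-1])
    print({k:v for k,v in f.items() if k!="frame"})
pickle.dump(d,open("d0.pkl","wb"))
print(telemetry.get_obs())
E
```

```text
pics
{'vertical_fov': 49.51271939600893, 'cx': 314.9030283025377, 'cy': 199.1916310997055, 'origin': array([ 0.14802593, -0.29952958,  0.86603137]), 'attitude': array([ 0.70540526, -0.26186354, -0.73340619])}
{'vertical_fov': 45.07265830104568, 'cx': 321.26982218389645, 'cy': 201.95261188420454, 'origin': array([0.3939162 , 0.17715765, 1.46227679]), 'attitude': array([ 0.11383256, -0.0978533 , -1.53930192])}
{'clock': 0.1, 'joints': array([-1.40608733,  0.47771729,  0.02233755,  1.55637372, -0.01150472,
        1.10928739, -0.08310357]), 'qvel': array([ 8.29338535e-04, -2.64640546e-03,  4.78089687e-04, -2.16550884e-03,
        1.20602336e-03, -1.84610453e-05,  8.58699804e-04]), 'tau': array([ 3.58159530e-03, -5.97764075e+01,  1.61343031e+00, -2.81959820e+01,
        1.28064890e-02,  5.01237242e-03, -2.64070246e-05]), 'tcp_pos': array([0.18173969, 0.649553  , 0.25541397]), 'orientation': array([-4.27155337e-01, -3.11230364e+00,  2.59792513e-03]), 'contact_force': array([-0.78495485,  0.43136533, -0.5535975 ]), 'moment': array([ 0.03835269,  0.04494216, -0.04471958]), 'gripper_force': 0.0, 'grip_width': 0.0855858958966491}
```

View pics/scene0.png

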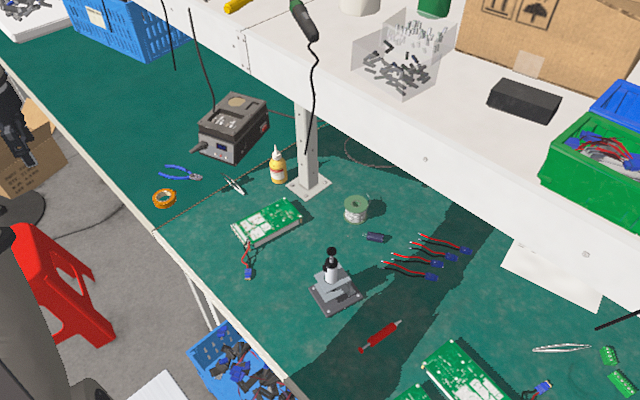

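View pics/top0.png

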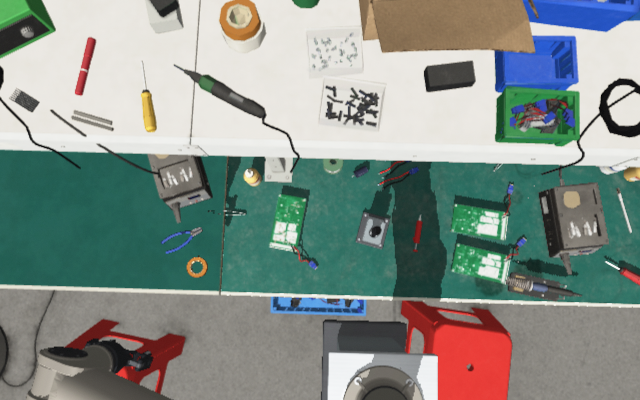

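The scene picture shows the stand with the pump at about (332,270), the lone board at (267,222), the spool at (356,208) and the bottle at (278,165). In the top picture the pump is at about (375,230), the board at (288,222), and a shelf edge runs along row 155. Next I'll enlarge these areas.

```bash
cat > h.py <<'E'
import numpy as np,cv2
from scipy.spatial.transform import Rotation as R
def ray(f,u,v):
    fl=200/np.tan(np.radians(f["vertical_fov"])/2)
    d=np.array([(u-f["cx"])/fl,-(v-f["cy"])/fl,-1.0])
    return f["origin"],R.from_rotvec(f["attitude"]).apply(d)
def onz(f,u,v,z):
    o,d=ray(f,u,v); return o+d*(z-o[2])/d[2]
def proj(f,p):
    fl=200/np.tan(np.radians(f["vertical_fov"])/2)
    c=R.from_rotvec(f["attitude"]).inv().apply(np.array(p)-f["origin"])
    return np.array([f["cx"]+fl*c[0]/-c[2],f["cy"]-fl*c[1]/-c[2]])
def tri(f,a,g,b):
    o1,d1=ray(f,*a);o2,d2=ray(g,*b)
    s=np.linalg.lstsq(np.c_[d1,-d2],o2-o1,rcond=None)[0]
    p,q=o1+s[0]*d1,o2+s[1]*d2
    return (p+q)/2,np.linalg.norm(p-q)
E
python3 - <<'E'
import pickle,cv2,numpy as np
from h import *
d=pickle.load(open("d0.pkl","rb"))
S,T=d["scene"],d["top"]
a=S["frame"][238:318,292:372,::-1]; b=T["frame"][195:255,340:400,::-1]
c=T["frame"][180:280,255:335,::-1]
z=lambda i,k:cv2.resize(i,None,fx=k,fy=k,interpolation=cv2.INTER_CUBIC)
im=np.zeros((600,800,3),np.uint8)
q=z(a,5);im[:400,:400]=q; q=z(b,6);im[:360,400:760]=q
cv2.imwrite("pics/c0.png",im[:400])
s=z(S["frame"][185:285,220:320,::-1],4);t=z(c,4)
cv2.imwrite("pics/c1.png",np.hstack([s,t]))
print(tri(S,(332,252),T,(376,231)))
print("shelf",tri(S,(305,10),T,(203,78)))
for uv in [(331,149),(220,147),(400,160)]: print(onz(T,*uv,0),onz(T,*uv,.3))
print("boardtop",onz(T,288,222,.025),onz(S,267,222,.025), "bench edge",onz(T,300,295,0))
for p in([0,0,0],[.5,0,0],[.5,.3,0]):print(p,proj(T,p),proj(S,p))
E
```

```text
(array([0.49744098, 0.04237313, 0.17056146]), np.float64(0.0055390258734236844))
shelf (array([0.82416975, 0.46689966, 0.40309635]), np.float64(0.01416435828447555))
[0.75964862 0.16972829 0.        ] [0.68461514 0.17125249 0.3       ]
[0.75654852 0.51558846 0.        ] [0.68215105 0.44615616 0.3       ]
[ 0.73063847 -0.04462072  0.        ] [0.66155669 0.00087922 0.3       ]
boardtop [0.52597751 0.29255909 0.025     ] [0.52198413 0.29018797 0.025     ] bench edge [0.31080459 0.25026028 0.        ]
[0, 0, 0] [382.65760626 406.89437116] [137.04395327 498.30816059]
[0.5, 0, 0] [384.68909684 234.0703171 ] [344.54514219 308.09814601]
[0.5, 0.3, 0] [285.8534321  231.21671088] [258.8259557  230.81496713]
```

View pics/c0.png

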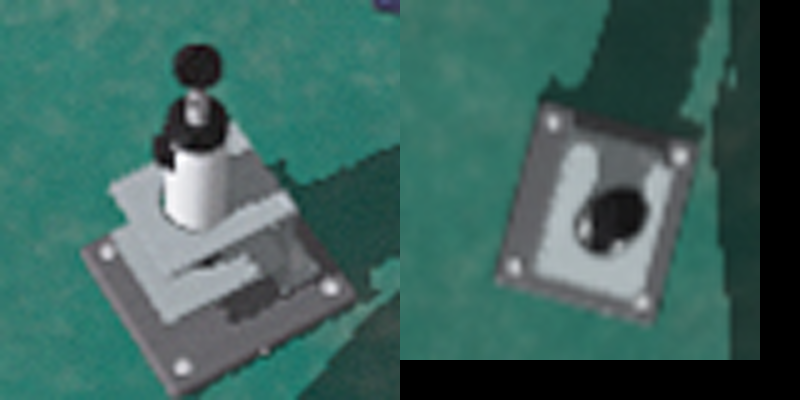

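View pics/c1.png

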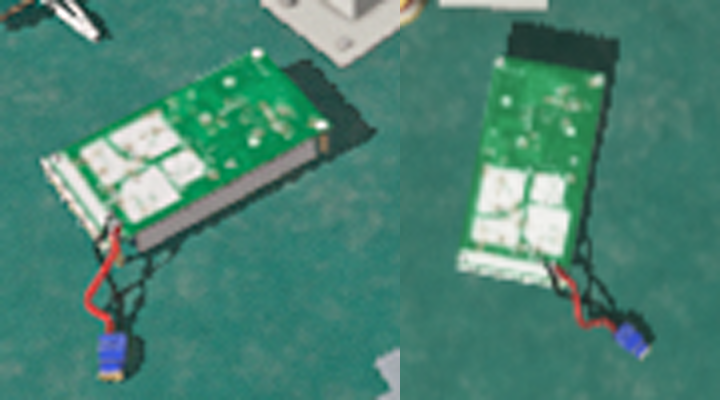

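The crops show the head at scene (331.6,251), with the button on the near-left side of the barrel. In the top view the foot's screws are at (365.5,215.2), (386.7,221), (380.5,245.5) and (359.2,239.3). The board's corners are clear in both views. Now I'll compute positions.

```bash
python3 - <<'E'
import pickle,cv2,numpy as np
from h import *
np.set_printoptions(precision=4,suppress=True)
d=pickle.load(open("d0.pkl","rb"));S,T=d["scene"],d["top"]
def blob(f,x0,y0,x1,y1,thr):
    g=f["frame"][y0:y1,x0:x1].max(2)
    n,l,s,c=cv2.connectedComponentsWithStats((g<thr).astype(np.uint8))
    return [(c[i]+[x0,y0],s[i]) for i in range(1,n) if s[i][4]>15]
print("S",blob(S,322,244,344,258,70));print("T",blob(T,364,222,386,242,60))
scr=lambda L,f,o,k:[onz(f,o[0]+(u+.5)/k-.5,o[1]+(v+.5)/k-.5,.012) for u,v in L]
t=np.array(scr([(153,121),(280,156),(243,303),(115,266)],T,(340,195),6)); print(t)
s=np.array(scr([(182,367),(108,252),(330,287)],S,(292,238),5));print("scene screws near-left.. ",s)
print("centre top",t.mean(0),"centre scene",(s[1]+s[2])/2)
ux=(t[0]+t[1]-t[2]-t[3])[:2];ux/=np.linalg.norm(ux);print("yaw",np.degrees(np.arctan2(ux[1],ux[0])),"axis",t.mean(0)[:2]-.012*ux)
# screw spacing
print([np.linalg.norm(t[i]-t[(i+1)%4]) for i in range(4)])
# board corners: green
for n,f,(x0,y0,x1,y1) in(("S",S,(228,195,305,252)),("T",T,(268,190,312,255))):
    im=f["frame"][y0:y1,x0:x1]; h=cv2.cvtColor(im,cv2.COLOR_RGB2HSV)
    m=(((h[...,0]>50)&(h[...,0]<75)&(h[...,1]>110)&(h[...,2]>60))|(h[...,2]>185)).astype(np.uint8)
    n_,l,st,c=cv2.connectedComponentsWithStats(cv2.morphologyEx(m,cv2.MORPH_CLOSE,np.ones((3,3))))
    i=1+np.argmax(st[1:,4]); cn=cv2.findContours((l==i).astype(np.uint8),0,1)[0][0]
    P=np.array([onz(f,u+x0,v+y0,.025)[:2] for u,v in cn[:,0]],np.float32)
    print(n,st[i],cv2.minAreaRect(P*1000))
h=lambda n,f,L,o,k:print(n,np.array([onz(f,o[0]+(u+.5)/k-.5,o[1]+(v+.5)/k-.5,.025)[:2] for u,v in L]))
h("Tc",T,[(98,62),(207,78),(168,285),(60,270)],(255,180),4)
h("Sc",S,[(258,50),(327,125),(115,250),(42,160)],(220,185),4)
E
```

```text
S [(array([331.1364, 250.7424]), array([ 5,  3,  9,  9, 66], dtype=int32))]
T [(array([375.5417, 230.7083]), array([ 8,  4,  9, 11, 72], dtype=int32))]
[[ 0.5559  0.0613  0.012 ]
 [ 0.54   -0.0028  0.012 ]
 [ 0.4657  0.0149  0.012 ]
 [ 0.4823  0.0791  0.012 ]]
scene screws near-left..  [[ 0.4647  0.0159  0.012 ]
 [ 0.4806  0.079   0.012 ]
 [ 0.5387 -0.0023  0.012 ]]
centre top [0.511  0.0381 0.012 ] centre scene [0.5097 0.0384 0.012 ]
yaw -13.458200829016162 axis [0.4993 0.0409]
[np.float64(0.06604305714530308), np.float64(0.07632345570319918), np.float64(0.06634020358984165), np.float64(0.07564157560181038)]
S [   3    9   67   48 1013] ((514.2177734375, 289.5304870605469), (92.80938720703125, 156.4814453125), 81.45869445800781)
T [   2    4   36   58 1491] ((525.1749877929688, 294.232666015625), (84.16792297363281, 164.27069091796875), 81.1519775390625)
Tc [[0.6065 0.3225]
 [0.5967 0.2399]
 [0.4407 0.2636]
 [0.4495 0.3443]]
Sc [[0.6078 0.3238]
 [0.5968 0.2445]
 [0.4411 0.2616]
 [0.4509 0.3484]]
```

```bash
python3 - <<'E'
import pickle
from h import *
np.set_printoptions(precision=4,suppress=True)
d=pickle.load(open("d0.pkl","rb"));S,T=d["scene"],d["top"]
print(onz(S,331.1,250.7,.1755),onz(T,375.1,230.2,.1755))
b=onz(S,292+163.5/5-.5,238+150.5/5-.5,.122)
a=np.array([.4988,.041]);v=b[:2]-a;print(b,np.linalg.norm(v),"button dir",np.degrees(np.arctan2(v[1],v[0])))
# target tool orientation: z down, tool y along pump y (either sign)
from bench import telemetry
o=telemetry.get_obs();R0=R.from_rotvec(o["orientation"])
print(R0.as_matrix())
for dx in(-13.5,166.5):
    t=np.radians(dx);X=np.array([np.cos(t),np.sin(t),0]);Z=np.array([0,0,-1.]);Y=np.cross(Z,X)
    Rt=R.from_matrix(np.c_[X,Y,Z]);print("turn/pi",(R0.inv()*Rt).as_rotvec()/np.pi)
p=np.array([.4988,.041,.24]);print("shift",R0.inv().apply(p-o["tcp_pos"])/.25)
E
```

```text
[0.4983 0.0419 0.1755] [0.4969 0.047  0.1755]
[0.486  0.0487 0.122 ] 0.014954911853580515 button dir 148.91093635355085
[[-0.963   0.2694 -0.0003]
 [ 0.2694  0.963  -0.0016]
 [-0.0001 -0.0017 -1.    ]]
turn/pi [0.     0.0008 0.9882]
turn/pi [-0.0005  0.     -0.0118]
shift [-1.8772 -2.0024  0.0652]
```

Request:
apply_moves(rows=[[[-0.94,-1.0,0],[0,0,-0.012]],[[-0.94,-1.0,0],[0,0,-0.012]],[[-0.94,-1.0,0],[0,0,-0.012]],[[-0.94,-1.0,0],[0,0,-0.012]],[[-0.94,-1.0,0],[0,0,-0.012]],[[-0.94,-1.0,0],[0,0,-0.012]],[[-0.94,-1.0,0],[0,0,-0.012]],[[-0.94,-1.0,0],[0,0,-0.012]]], jaw=-1, newtons=20)

```text
clock: 1.1
tcp_pos: [0.3403, 0.3468, 0.2563]
orientation: [-0.367, -3.12, -0.001]
contact_force: [0.3, 0.7, 0.4]
grip_width: -0.0001
gripper_force: 0.0
```

Request:
apply_moves(rows=[[[-0.9,-1.0,0],[0,0,0]],[[-0.9,-1.0,0],[0,0,0]],[[-0.9,-1.0,0],[0,0,0]],[[-0.9,-1.0,0],[0,0,0]],[[-0.9,-1.0,0],[0,0,0]],[[-0.9,-1.0,0],[0,0,0]],[[-0.9,-1.0,0],[0,0,0]],[[-0.9,-1.0,0],[0,0,0]]])

```text
clock: 2.1
tcp_pos: [0.5011, 0.0526, 0.256]
orientation: [-0.364, -3.12, -0.0]
contact_force: [-0.6, 0.0, -0.9]
grip_width: -0.0003
gripper_force: 0.0
```

```bash
cat > go.py <<'E'
import sys
from h import *
from bench import telemetry
np.set_printoptions(precision=4,suppress=True)
def go(p,yaw=166.5):
    o=telemetry.get_obs();R0=R.from_rotvec(o["orientation"]);t=np.radians(yaw)
    X=np.array([np.cos(t),np.sin(t),0]);Z=np.array([0,0,-1.])
    Rt=R.from_matrix(np.c_[X,np.cross(Z,X),Z])
    print(o["clock"],o["tcp_pos"],"shift",R0.inv().apply(np.array(p)-o["tcp_pos"])/.25,"turn",(R0.inv()*Rt).as_rotvec()/np.pi,"F",o["contact_force"])
if __name__=="__main__": go([float(x) for x in sys.argv[1:4]])
E
python3 go.py .4986 .0415 .215
```

```text
2.1 [0.5011 0.0526 0.256 ] shift [-0.0008 -0.0455  0.1638] turn [ 0.0001 -0.0003  0.0011] F [-0.648   0.0046 -0.9238]
```

Request:
apply_moves(rows=[[[-0.001,-0.045,0.08],[0,0,0.001]],[[-0.001,-0.045,0.16],[0,0,0.001]],[[-0.001,-0.045,0.16],[0,0,0.001]]])

```text
clock: 2.48
tcp_pos: [0.4976, 0.0412, 0.2151]
orientation: [-0.368, -3.117, 0.001]
contact_force: [-0.0, 0.7, 0.7]
grip_width: -0.0003
gripper_force: 0.0
```

```bash
python3 - <<'E'
from bench import grab_frame
from h import *
from go import go
S=grab_frame("scene");T=grab_frame("top")
a=S["frame"][200:300,282:382,::-1];b=T["frame"][180:260,340:420,::-1]
cv2.imwrite("pics/c2.png",np.hstack([cv2.resize(a,(400,400),interpolation=2),cv2.resize(b,(400,400),interpolation=2)]))
go([.4986,.0415,.176])
E
```

```text
2.575 [0.499  0.0409 0.2167] shift [0.0022 0.0021 0.1628] turn [ 0.0001 -0.     -0.0001] F [ 0.5716 -0.7799  0.552 ]
```

View pics/c2.png

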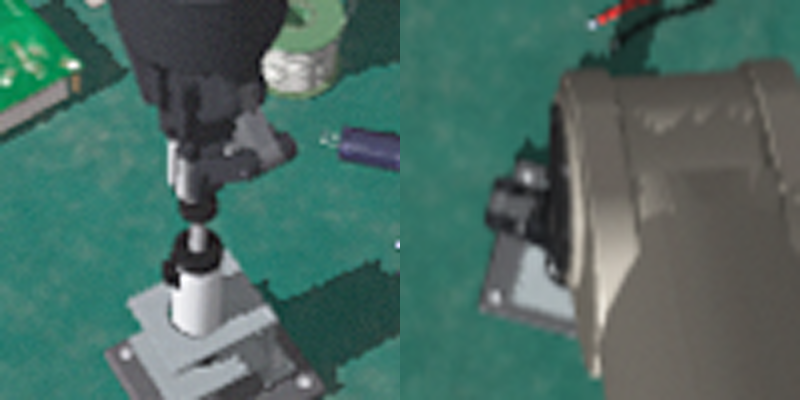

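The shut jaws are right over the head, at about scene pixel (331,250), so I can press.

Request:
apply_moves(rows=[[[0,0,0.04],[0,0,0]],[[0,0,0.07],[0,0,0]],[[0,0,0.1],[0,0,0]],[[0,0,0.12],[0,0,0]],[[0,0,0.14],[0,0,0]],[[0,0,0.15],[0,0,0]],[[0,0,0.15],[0,0,0]]])

```text
clock: 3.45
tcp_pos: [0.499, 0.0394, 0.1787]
orientation: [-0.373, -3.119, 0.0]
contact_force: [0.7, 0.2, 4.4]
grip_width: 0.0003
gripper_force: 2.0
```

```bash
python3 go.py .4986 .0415 .1765
```

```text
3.45 [0.499  0.0394 0.1787] shift [0.0036 0.0077 0.0088] turn [-0.     -0.     -0.0008] F [0.7254 0.1666 4.4454]
```

Request:
apply_moves(rows=[[[0,0,0.006],[0,0,0]],[[0,0,0.012],[0,0,0]],[[0,0,0.012],[0,0,0]]])

```text
clock: 3.82
tcp_pos: [0.5006, 0.0396, 0.1773]
orientation: [0.373, 3.116, 0.002]
contact_force: [-0.6, 0.5, 14.2]
grip_width: -0.0004
gripper_force: 7.0
```

Request:
apply_moves(rows=[[[0,0,0.005],[0,0,0]],[[0,0,0.005],[0,0,0]]])

```text
clock: 4.08
tcp_pos: [0.5016, 0.0398, 0.1771]
orientation: [0.373, 3.114, 0.004]
contact_force: [-1.0, -0.1, 20.7]
grip_width: -0.0001
gripper_force: 10.4
```

Request:
apply_moves(rows=[[[0,0,-0.04],[0,0,0]],[[0,0,-0.1],[0,0,0]],[[0,0,-0.2],[0,0,0]],[[0,0,-0.26],[0,0,0]],[[0,0,-0.26],[0,0,0]],[[0,0,-0.26],[0,0,0]],[[0,0,-0.26],[0,0,0]]], jaw=-1)

```text
clock: 4.95
tcp_pos: [0.4984, 0.0394, 0.2387]
orientation: [-0.373, -3.118, 0.001]
contact_force: [-0.4, 0.0, -1.0]
grip_width: 0.0001
gripper_force: 0.0
```

```bash
python3 - <<'E'
from bench import grab_frame
from h import *
from go import go
S=grab_frame("scene")
a=S["frame"][220:300,282:382,::-1]
cv2.imwrite("pics/c3.png",cv2.resize(a,(600,480),interpolation=2))
go([.4986,.0415,.118])
E
```

```text
5.0 [0.4985 0.0394 0.2388] shift [0.0011 0.0086 0.4831] turn [-0.0003 -0.0004 -0.0008] F [ 0.3097 -0.6792  0.317 ]
```

View pics/c3.png

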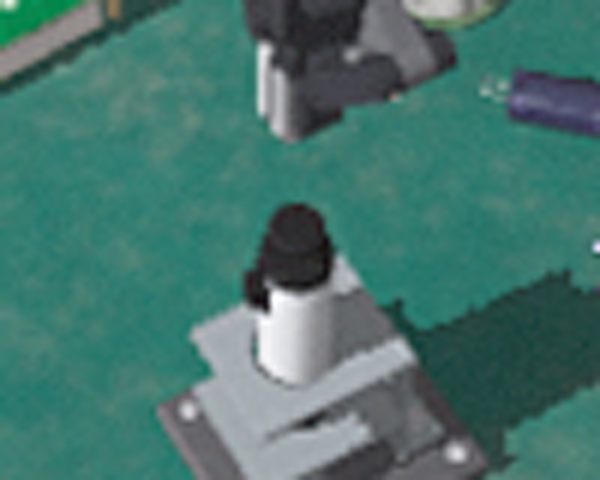

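The plunger stayed down: its head now sits on the barrel's black cap at about (331.7,258). I'll open the jaws, descend and grip.

Request:
apply_moves(rows=[[[-0.004,0.004,0],[0,0,0]],[[-0.004,0.004,0],[0,0,0]],[[-0.004,0.004,0],[0,0,0]],[[-0.004,0.004,0.1],[0,0,0]],[[-0.004,0.004,0.2],[0,0,0]],[[-0.004,0.004,0.3],[0,0,0]],[[-0.004,0.004,0.4],[0,0,0]],[[-0.004,0.004,0.45],[0,0,0]],[[-0.004,0.004,0.48],[0,0,0]],[[-0.004,0.004,0.48],[0,0,0]]], jaw=0.5)

```text
clock: 6.25
tcp_pos: [0.5003, 0.0402, 0.1196]
orientation: [-0.373, -3.119, 0.0]
contact_force: [0.2, 0.2, 0.6]
grip_width: 0.0641
gripper_force: 0.0
```

```bash
python3 go.py .4990 .0412 .118
```

```text
6.25 [0.5003 0.0402 0.1196] shift [0.0061 0.0027 0.0064] turn [-0.     -0.     -0.0009] F [0.1931 0.1516 0.5826]
```

Request:
apply_moves(rows=[[[0,0,0.004],[0,0,0]],[[0,0,0.004],[0,0,0]],[[0,0,0.004],[0,0,0]],[[0,0,0.004],[0,0,0]],[[0,0,0.004],[0,0,0]],[[0,0,0.004],[0,0,0]],[[0,0,0.004],[0,0,0]]], jaw=-1, newtons=40)

```text
clock: 7.12
tcp_pos: [0.5006, 0.0402, 0.1191]
orientation: [0.374, 3.118, 0.001]
contact_force: [-1.2, -1.3, 5.9]
grip_width: 0.0245
gripper_force: 39.1
```

Request:
apply_moves(rows=[[[0,0,-0.03],[0,0,0]],[[0,0,-0.08],[0,0,0]],[[0,0,-0.14],[0,0,0]],[[0,0,-0.2],[0,0,0]],[[0,0,-0.28],[0,0,0]],[[0,0,-0.36],[0,0,0]],[[0,0,-0.4],[0,0,0]],[[0,0,-0.4],[0,0,0]]])

```text
clock: 8.12
tcp_pos: [0.5006, 0.0403, 0.2193]
orientation: [0.373, 3.118, 0.001]
contact_force: [-1.2, -0.3, -1.9]
grip_width: 0.0246
gripper_force: 39.3
```

```bash
python3 - <<'E'
from bench import grab_frame
from h import *
from go import go
S=grab_frame("scene")
a=S["frame"][190:310,272:392,::-1]
cv2.imwrite("pics/c4.png",cv2.resize(a,(600,600),interpolation=2))
go([.524,.293,.218])
E
```

```text
8.175 [0.5001 0.0402 0.2186] shift [0.1457 1.0051 0.0026] turn [ 0.0001  0.0001 -0.0008] F [ 0.047  -0.1064 -2.0146]
```

View pics/c4.png

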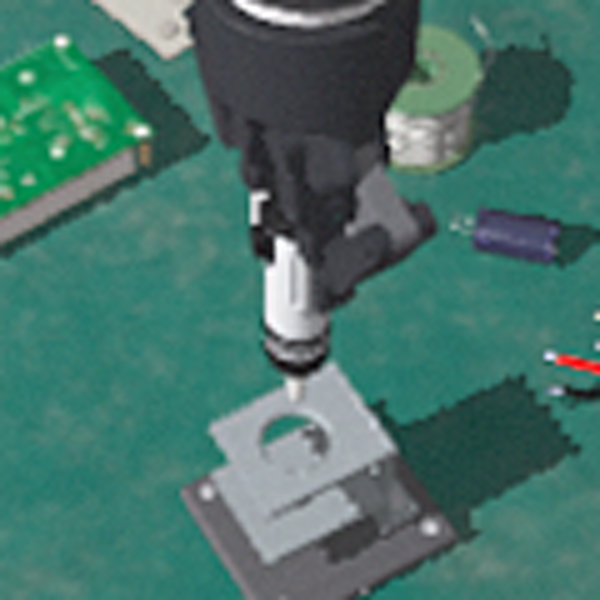

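The pump is out of the stand, upright, with the nozzle tip at about pixel (330,269.6). Carrying it to the board.

Request:
apply_moves(rows=[[[0.03,0.2,0],[0,0,0]],[[0.06,0.4,0],[0,0,0]],[[0.09,0.6,0],[0,0,0]],[[0.12,0.8,0],[0,0,0]],[[0.135,0.92,0],[0,0,0]],[[0.145,1.0,0],[0,0,0]],[[0.145,1.0,0],[0,0,0]],[[0.145,1.0,0],[0,0,0]]])

```text
clock: 9.18
tcp_pos: [0.5241, 0.2896, 0.2182]
orientation: [-0.377, -3.119, 0.002]
contact_force: [0.9, -0.0, -1.7]
grip_width: 0.0248
gripper_force: 39.5
```

```bash
python3 - <<'E'
from h import *
from bench import grab_frame
from go import go
import pickle
d=pickle.load(open("d0.pkl","rb"));f=d["scene"]
print("tip at lift",onz(f,330,269.6,.112))
go([.524,.293,.182])
E
```

```text
tip at lift [0.4956 0.0417 0.112 ]
9.175 [0.5241 0.2896 0.2182] shift [0.0037 0.0132 0.145 ] turn [-0.0005 -0.0001 -0.0015] F [ 0.9379 -0.0079 -1.7386]
```

Request:
apply_moves(rows=[[[-0.009,0.012,0.05],[0,0,0]],[[-0.009,0.012,0.1],[0,0,0]],[[-0.009,0.012,0.145],[0,0,0]],[[-0.009,0.012,0.145],[0,0,0]],[[-0.009,0.012,0.145],[0,0,0]],[[-0.009,0.012,0.145],[0,0,0]]])

```text
clock: 9.93
tcp_pos: [0.5272, 0.2942, 0.1828]
orientation: [0.373, 3.119, 0.001]
contact_force: [-0.1, -0.8, -0.6]
grip_width: 0.0246
gripper_force: 39.5
```

```bash
python3 - <<'E'
from bench import grab_frame
from h import *
from go import go
S=grab_frame("scene")
a=S["frame"][150:270,210:330,::-1]
cv2.imwrite("pics/c5.png",cv2.resize(a,(600,600),interpolation=2))
go([.527,.292,.182])
q=lambda p:(proj(S,p)-[209.6,149.6])*5
print("expected tip",q([.524,.293,.075]),"axis at 115mm up",q([.524,.293,.19]),"board mid",q([.524,.293,.025]))
E
```

```text
9.975 [0.5271 0.2942 0.1828] shift [-0.0016 -0.0088  0.0031] turn [ 0.0002  0.0002 -0.0008] F [ 0.5932  0.638  -1.4305]
expected tip [276.0612 291.3611] axis at 115mm up [248.8818 122.0144] board mid [286.5478 356.6996]
```

View pics/c5.png

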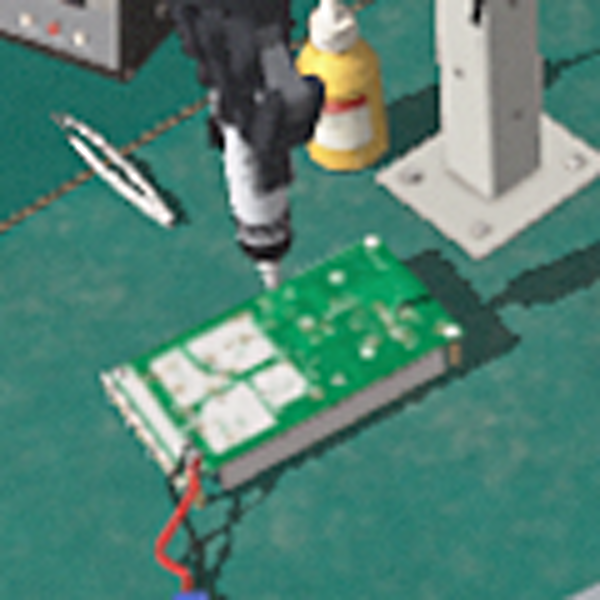

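The nozzle tip is at crop (271,288) against the expected (276,291), which is about 2 mm off. The pump is upright over the board. One small correction and then I'll hold still.

Request:
apply_moves(rows=[[[-0.004,-0.008,0],[0,0,0]],[[-0.004,-0.008,0],[0,0,0]],[[-0.004,-0.008,0],[0,0,0]],[[-0.004,-0.008,0],[0,0,0]],[[-0.004,-0.008,0],[0,0,0]],[[-0.004,-0.008,0],[0,0,0]]])

```text
clock: 10.72
tcp_pos: [0.5274, 0.2919, 0.1823]
orientation: [-0.373, -3.119, -0.0]
contact_force: [0.8, -0.4, -1.4]
grip_width: 0.0243
gripper_force: 39.5
```

```bash
python3 -c "
from bench import job;print(job.hand_in())"
```

```text
the job is handed in; nothing more can be done
None
```

I handed the job in at about 10.7 s, with the pump held upright and nozzle down about 5 cm above the middle of the lone board; I saw the plunger latched before gripping, but the gripper hid its head after that, so the latch at the end is not visually confirmed.

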